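Lock the side box onto the desk organiser

TASK

Two wooden desk organisers stand on the desk, each with a small side box held on by a cam lever. On one of them the side box still stands a finger's width off its tray: swing that organiser's lever a full quarter turn clockwise, by its upright knob, so that the cam draws the box tight against the tray. Leave the other organiser, which is already locked, as it is, and let go of the lever at the end.

Things in the scene. Friction and masses are not known exactly. Their poses are not given: they have to be found in the camera images.
- tray_knob (a point): Centre of the upright round black knob (16 mm across, 34 high) at the end of the flat steel lever of the open, longer (160 mm) organiser. The 14 mm wide bar's top is 17 mm below this point, the wooden deck 27, the desk 87; all else near is at least 14 mm below. Pivot axis 65 mm from here: own x axis points level from pivot through knob, z up. The knob may turn between the fingers.
- tray_lever (a joint): Angle of that lever, rad: 0 to 0.25 at the start (open, along the seam, pointing roughly to the robot), grows clockwise seen from above, 1.571 at its hard stop (locked, square to the seam, pointing away from the side box). Takes 3 to 5 N at the knob; stays where it is left.
- tray_box (a joint): Travel of the open organiser's side box (160 x 62 mm, 60 mm high) towards its tray, m: 0 when it stands 14 mm off, 0.014 when tight. The lever's cam draws it evenly: 0.009 m per rad of the lever.
- caddy_lever (a joint): Angle of the same kind of lever on the other, shorter organiser (110 mm), same meaning: about 1.5 or more, locked, at the start. To be left alone.

How it is judged:
By the outcome, as a careful person would: the job done as asked, in the order asked, and still so for the second after the job is handed in, with the robot touching nothing.
It also fails if it takes over 32 s, if anything falls off the work surface, if the arm or the gripper's body presses on something with over 40 N, if the wrist force passes 120 N, or if a joint passes its speed limit or range.

ROBOT

A 6-joint arm with a two-finger parallel gripper is mounted at the origin on the work surface. World frame = base frame: x ahead of the robot, y to its left, z up, the work surface at z = 0. Lengths are in mm, angles in rad, forces in N, time in s.
With the tool pointing down it reaches from about 275 to 825 mm from the base axis. Payload 4.9 kg.
Tool frame: the origin (TCP) lies at the very end of the fingers, on their centre line; the grasp point (between the pads) lies 19 mm behind it; z points along the fingers, y is the line along which they close (so a half turn about z gives the same grasp; the last joint's range is limited). The gripper opens to 85 mm and grips with 20 to 120 N. Pads are 22 mm wide; open, the fingers measure 114 mm over their backs; the gripper's body (76 mm by 85 mm) begins 54 mm behind the grasp point. The pads swing forward as they close: fully open they stand 13 mm farther back than shut.
Start: joints at [1.125, 0.326, -0.193, 1.052, 0, 1.437], TCP at [168.719, 523.5, 231.281] pointing down, gripper open.
Joint ranges: [-2.65, 2.65], [-0.97, 1.79], [-1.3, 1.35], [-1.93, 2.1], [-1.47, 1.37], [-3.14, 3.14]. Speed limits (rad/s): [2.57, 2.57, 3.14, 3.14, 3.14, 3.14].

INTERFACE

Orientations are given as [roll, pitch, yaw] about the fixed x, y, z axes, in that order (R = Rz(yaw) Ry(pitch) Rx(roll)).
In Python, from bench import bot, solve_ik, imaging gives the robot as it stands. Calls block until the motion is done:
- bot.move_ptp(position, orientation): joint-space move of the TCP to a pose.
- bot.movel(position, rot=None, max_speed=150, threshold=None): straight line of the TCP; rot=None keeps the orientation; max_speed is the mean speed in mm/s. With threshold (N) it stops when the force on the tool has changed by that much, and returns True; else False.
- bot.move_j(angles): joint-space move.
- bot.grip(opening, effort=None): opening from 0.0 (shut) to 1.0 (fully open); effort is the grip in N (None keeps the last); returns when the fingers have stopped.
- bot.dwell(seconds).
- solve_ik(position, orientation): joint angles nearest the present ones, or None.
- bot.get_state(): the state.
- imaging.capture(name): name is "scene" or "side" or "wrist"; returns the picture (420x560x3 uint8, blue, green, red); there is no depth.
- imaging.camera_model(name): a dict with "K" (3x3 intrinsics, pixels), "k1" (the pictures are not rectified: a ray, as slopes to the right and down, at radius r is drawn at 1 + k1 r^2 times it, then the intrinsics apply), "position" and "rotation" of the camera in the world. Camera axes: x right, y up, looking along -z (the intrinsics and any distortion apply to the point x, -y, -z); pixel columns grow to the right and rows downward; lengths in mm; the calibration is good to about 2 mm. A picture is of the moment at which its call begins: read the wrist's pose just before it. camera_model takes no time and is no camera call; for the wrist camera it gives the pose at the moment of the call.
A pose or a line that the arm cannot do raises bot.IKError and nothing moves.
- bot.sign_off(): hands the job in, once; it reports no verdict.
The state is a dict: "t": time; "qpos": joint angles; "joint_velocities": joint speeds; "effort": joint torques, N m; "tcp_pos": TCP position; "orientation": TCP orientation; "contact_force": force on the tool from outside, world axes, zero at the start; "wrist_torque": the same for the moment, N m; "opening": opening from 0.0 (shut) to 1.0 (fully open).
Only numpy, scipy, OpenCV 4.12 (cv2) and the standard library are available. Lean on these libraries where they do the work, as an engineer would, in place of code of your own. Each camera call takes 0.05 s, during which the arm holds its last target. There are 200 camera calls.

## Working session

There is one attempt and no reset: what is moved stays moved. The work goes in short steps, each a Python script; the robot and the scene stay as the last script left them, time stands still between calls to the robot, and variables do not carry over. Pictures are saved under pics/ and viewed, on a budget of 10 in all, crops included, one or two more only if the job needs it, and the job is handed in when it is done.

```bash
mkdir -p pics
python3 - <<'E'
from bench import bot, imaging
import cv2, numpy as np
for n in ["scene","side"]:
    im=imaging.capture(n); cv2.imwrite(f"pics/{n}0.png",im)
    c=imaging.camera_model(n); print(n,c)
cv2.imwrite("pics/wrist0.png",imaging.capture("wrist")); print(imaging.camera_model("wrist"))
print(bot.get_state())
E
```

```text
scene {'K': array([[478.40857086,   0.        , 275.03960182],
       [  0.        , 478.40857086, 210.61111384],
       [  0.        ,   0.        ,   1.        ]]), 'k1': -0.017252467886963826, 'position': array([1021.01351081, -637.95908635,  716.27164036]), 'rotation': array([ 0.87507715, -0.02226542,  0.68608587])}
side {'K': array([[439.89586127,   0.        , 269.43731597],
       [  0.        , 439.89586127, 208.13421588],
       [  0.        ,   0.        ,   1.        ]]), 'k1': -0.07076201517632442, 'position': array([ 499.52127519, -681.38328854,  513.59419006]), 'rotation': array([ 1.01324503,  0.00964394, -0.05428334])}
{'K': array([[289.52375474,   0.        , 285.76650214],
       [  0.        , 289.52375474, 205.82710623],
       [  0.        ,   0.        ,   1.        ]]), 'k1': -0.06045591423296205, 'position': array([ 90.4474397 , 547.63293933, 373.13490239]), 'rotation': array([-0.32201579,  0.00227763,  1.25838543])}
{'t': 0.15, 'qpos': array([ 1.12478221e+00,  3.26760786e-01, -1.93350050e-01,  1.05201598e+00,
        7.81563558e-06,  1.43662568e+00]), 'joint_velocities': array([ 0.00076262, -0.0009054 ,  0.00221163,  0.00062477,  0.00031335,
       -0.00031977]), 'effort': array([ 6.17118221e-04, -4.43703711e+01,  2.62664849e+01,  1.04366246e-02,
       -1.15625940e-04, -3.81840948e-06]), 'tcp_pos': array([168.5252193 , 523.07719973, 230.69029082]), 'orientation': array([-3.14027516e+00, -1.85723385e-04,  2.82974905e+00]), 'contact_force': array([ 0.30001623, -0.54768269, -1.23590612]), 'wrist_torque': array([ 0.01756762,  0.0117944 , -0.02147193]), 'opening': 0.9981661445818317}
```

View pics/scene0.png

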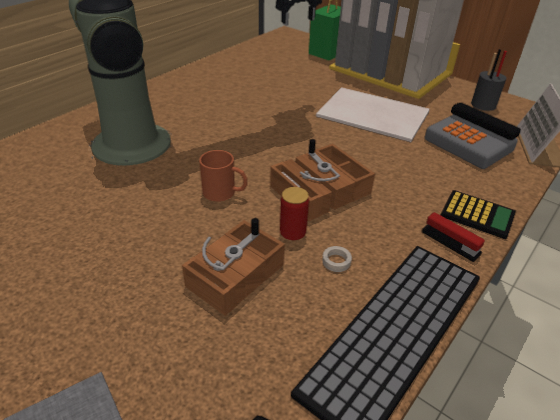

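View pics/side0.png

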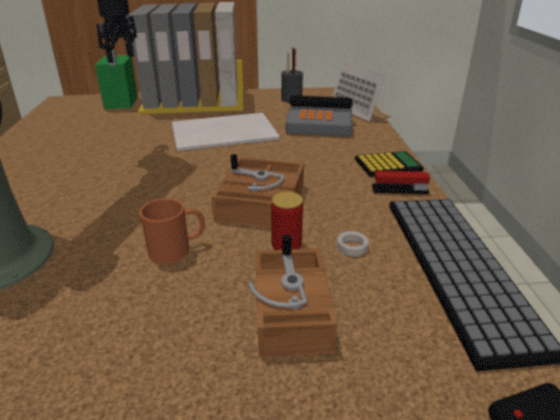

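The scene view shows knobs at about (312,146) on the far organiser and (255,227) on the near one. In the side view they are at (234,161) and (287,245). I'll triangulate both and zoom in.

```bash
cat > h.py <<'E'
import numpy as np, cv2
from scipy.spatial.transform import Rotation as R
def ray(c,uv):
    K=c["K"]; d=np.array([[-0.0]]) 
    p=cv2.undistortPoints(np.array([[uv]],float),K,np.array([c["k1"],0,0,0.]))[0,0]
    v=R.from_euler("xyz",c["rotation"]).apply([p[0],-p[1],-1]); return np.array(c["position"]),v/np.linalg.norm(v)
def plane(c,uv,z):
    o,v=ray(c,uv); return o+v*(z-o[2])/v[2]
def tri(c1,u1,c2,u2):
    o1,v1=ray(c1,u1);o2,v2=ray(c2,u2)
    s=np.linalg.lstsq(np.c_[v1,-v2],o2-o1,rcond=None)[0]
    a=o1+s[0]*v1;b=o2+s[1]*v2; return (a+b)/2,np.linalg.norm(a-b)
E
python3 - <<'E'
from bench import imaging
from h import *
S,D=imaging.camera_model("scene"),imaging.camera_model("side")
def blobs(im,box):
    x0,y0,x1,y1=box; m=(im[y0:y1,x0:x1].max(2)<40).astype(np.uint8)
    n,l,st,ce=cv2.connectedComponentsWithStats(m)
    i=1+np.argmax(st[1:,4]); return ce[i]+[x0,y0],st[i]
a=cv2.imread("pics/scene0.png");b=cv2.imread("pics/side0.png")
for n,ba,bb in [("far",(304,136,320,156),(226,150,243,171)),("near",(247,215,263,238),(279,232,296,258))]:
    ca,sa=blobs(a,ba);cb,sb=blobs(b,bb); print(n,ca,sa,cb,sb,tri(S,ca,D,cb),plane(S,ca,87),plane(D,cb,87))
c=np.hstack([cv2.resize(a[135:315,175:385],None,fx=1.9,fy=1.9,interpolation=2),cv2.resize(b[145:325,205:345],None,fx=1.9,fy=1.9,interpolation=2)]);cv2.imwrite("pics/crop.png",c);print(c.shape)
E
```

```text
far [311.60869565 146.08695652] [ 5  4  6 13 69] [233.91044776 161.62686567] [ 5  5  7 14 67] (array([464.31611114, 206.38025904,  85.13139674]), np.float64(0.6208135108310062)) [465.62187149 204.352687    87.        ] [464.60236848 201.84573773  87.        ]
near [254.39215686 226.51960784] [  4   3   8  17 102] [286.46258503 244.82312925] [  4   3   8  20 147] (array([ 553.97106969, -109.80907606,   85.88759902]), np.float64(0.6874612093453324)) [ 554.4925535  -110.32775213   87.        ] [ 553.91184304 -111.83439574   87.        ]
(342, 665, 3)
```

View pics/crop.png

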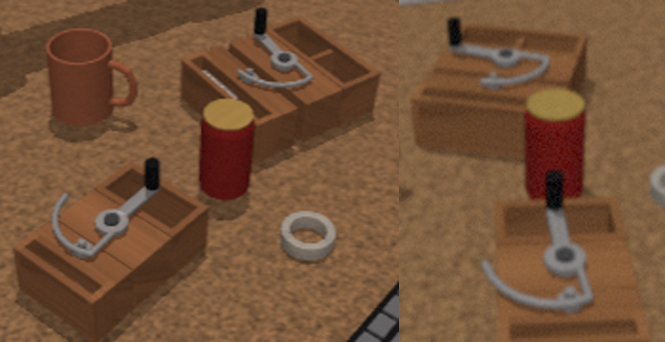

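View pics/wrist0.png

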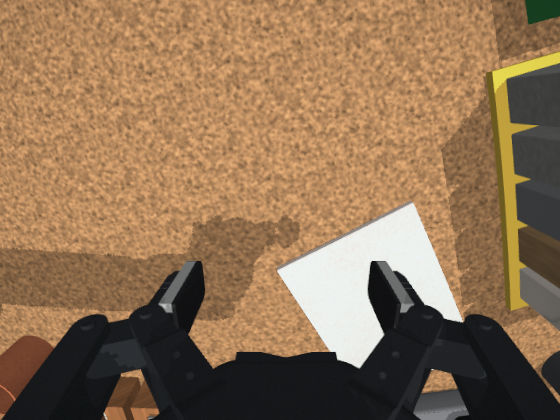

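The far organiser is the open one: its gap is visible and its lever points along the seam to the robot. Its knob is at about (464,206,86), and the height matches the expected 87. The near one is locked. Next I'll find the pivot and hover for a close look.

Run:
```python
from bench import bot,imaging,solve_ik
from h import *
S,D=imaging.camera_model("scene"),imaging.camera_model("side")
p,e=tri(S,(324.5,166),D,(261.3,173.4)); k=np.array([464.5,205,87]); print("pivot",p,e,"R",np.linalg.norm(p[:2]-k[:2]))
print(plane(S,(294,196),0), "can top", tri(S,(295.5,195.5),D,(287,201)))
a=np.arctan2(k[1]-p[1],k[0]-p[0]); print("lever dir",a)
for off in (0,np.pi):   # tool x along lever +-, tool y tangential
    for th in np.linspace(0,1.6,5):
        yaw=a-th+off; q=p[:2]+65*np.array([np.cos(a-th),np.sin(a-th)])
        print(off,th,None if (s:=solve_ik([*q,77],[np.pi,0,yaw])) is None else s.round(2))
yaw=(a+np.pi) 
yaw=np.arctan2(np.sin(yaw),np.cos(yaw))
bot.grip(.6)
bot.move_ptp([k[0],k[1],180],[np.pi,0,yaw])
im=imaging.capture("wrist");cv2.imwrite("pics/w1.png",im)
print(bot.get_state()["t"],bot.get_state()["tcp_pos"],bot.get_state()["qpos"])
np.save("w1.npy",imaging.camera_model("wrist"),allow_pickle=True)
```

```text
pivot [524.00506781 178.71454062  67.47773867] 0.18831169575538587 R 65.05212117725705
[489.56926356 108.99983629   0.        ] can top (array([564.84439435,   8.47062299,  98.23262921]), np.float64(2.251664209194823))
lever dir 2.725633288593602
0 0.0 [ 0.27  0.41 -0.51  0.65  0.    0.69]
0 0.4 [ 0.3   0.45 -0.45  0.67  0.    1.12]
0 0.8 [ 0.31  0.49 -0.38  0.7   0.    1.53]
0 1.2000000000000002 [ 0.31  0.52 -0.31  0.73  0.    1.92]
0 1.6 [ 0.28  0.56 -0.25  0.76  0.    2.3 ]
3.141592653589793 0.0 [ 0.27  0.41 -0.51  0.65  0.   -2.46]
3.141592653589793 0.4 [ 0.3   0.45 -0.45  0.67  0.   -2.02]
3.141592653589793 0.8 [ 0.31  0.49 -0.38  0.7   0.   -1.61]
3.141592653589793 1.2000000000000002 [ 0.31  0.52 -0.31  0.73  0.   -1.22]
3.141592653589793 1.6 [ 0.28  0.56 -0.25  0.76  0.   -0.84]
3.8833 [464.43664246 205.18137778 180.02229236] [ 2.70507331e-01  2.91078268e-01 -3.81771543e-01  8.97909209e-01
  4.32348766e-05 -2.45537193e+00]
```

View pics/w1.png

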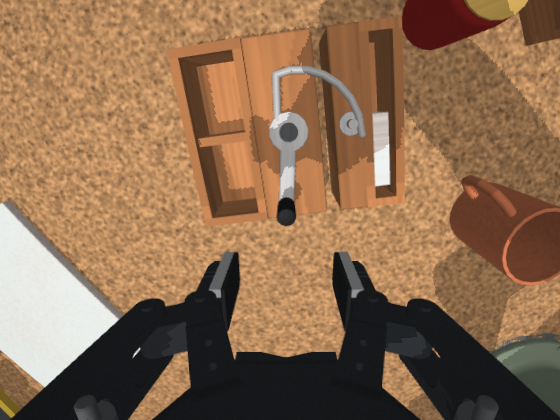

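The wrist view shows the knob top at (287,211), the pivot at (289,132), the tray's far outer edge running (168,48)–(207,224), and the gap at about (320–330). I'll refine the positions from this.

Run:
```python
from h import *
c=np.load("w1.npy",allow_pickle=True).item()
im=cv2.imread("pics/w1.png"); m=(im[190:240,265:310].max(2)<45).astype(np.uint8)
n,l,st,ce=cv2.connectedComponentsWithStats(m);i=1+np.argmax(st[1:,4]);print(st[i],ce[i]+[265,190])
kt=plane(c,(287,209),104);kc=plane(c,ce[i]+[265,190],90);pv=plane(c,(289,132),72)
print(kt,kc,pv,"R",np.linalg.norm((kt-pv)[:2]),"dir",np.arctan2(*(kt-pv)[1::-1]))
for a,b in [((168,48),(207,224)),((407,18),(405,205)),((310,29),(327,208)),((242,38),(264,217))]:
    A,B=plane(c,a,60),plane(c,b,60);print(A,B,np.linalg.norm(A-B),np.arctan2(*(B-A)[1::-1]))
```

```text
[ 13   8  18  28 298] [286.7147651  210.13758389]
[468.63503518 201.19584866 104.        ] [463.35512277 203.71238904  90.        ] [520.65111212 176.26305577  72.        ] R 57.682895397875626 dir 2.694618504481956
[623.76695047 240.43955298  60.        ] [472.1574671  285.09039481  60.        ] 158.04788238156559 2.8551781151782953
[565.27039994  51.8463839   60.        ] [412.30637633 101.3537743   60.        ] 160.77616186281398 2.8285788106207206
[588.25283771 127.87191553  60.        ] [440.07735911 171.62353753  60.        ] 154.4997633804868 2.8544818787693833
[604.60525022 181.18590166  60.        ] [456.18738171 230.77544467  60.        ] 156.4831827044561 2.8191332676196614
```

The tray length of about 158–160 mm confirms this is the right organiser. The seam direction is about 2.84 and the lever about 2.71, so the lever angle is about 0.13. Pivot radius is about 65, as given. I'll grip and swing, turning the gripper with the lever.

Run:
```python
from bench import bot,imaging
from h import *
pv=np.array([523.,178.]); z=76
def pose(d):
    y=d+np.pi; return [*(pv+65*np.array([np.cos(d),np.sin(d)])),z],[np.pi,0,np.arctan2(np.sin(y),np.cos(y))]
def show(s):
    st=bot.get_state();t=st["tcp_pos"];d=np.arctan2(*(t[:2]-pv)[::-1]);print(s,round(st["t"],2),t.round(1),"dir",d.round(3),"R",np.linalg.norm(t[:2]-pv).round(1),"F",st["contact_force"].round(1),"op",round(st["opening"],3))
p,r=pose(2.715)
print(bot.movel(p,r,max_speed=120,threshold=12)); show("down")
bot.grip(0.0,effort=25); show("grip")
if .1<bot.get_state()["opening"]<.3:
    for d in np.linspace(2.715,1.40,8)[1:]:
        p,r=pose(d); hit=bot.movel(p,r,max_speed=60,threshold=30); show(hit)
        if hit: break
    cv2.imwrite("pics/w2.png",imaging.capture("wrist"))
```

```text
False
down 4.9 [464.4 205.1  76.6] dir 2.709 R 64.5 F [ 0.4  0.1 -0.2] op 0.6
grip 5.31 [464.3 205.1  76.6] dir 2.709 R 64.6 F [-0.9  0.2  4.7] op 0.176
False 5.66 [470.9 215.9  76.6] dir 2.512 R 64.4 F [0.6 1.1 3.9] op 0.176
False 6.01 [479.  224.8  76.6] dir 2.326 R 64.3 F [1.5 1.1 4.7] op 0.178
False 6.36 [488.6 232.   76.6] dir 2.138 R 64.0 F [ 1.1 -1.5  5.4] op 0.177
False 6.71 [499.4 237.3  76.6] dir 1.95 R 63.8 F [ 1.7 -3.1  5.6] op 0.174
False 7.06 [510.9 240.4  76.6] dir 1.763 R 63.6 F [ 0.8 -4.8  5.6] op 0.18
False 7.41 [522.7 241.4  76.6] dir 1.575 R 63.4 F [ 0.7 -4.2  6.7] op 0.175
False 7.76 [534.5 240.   76.6] dir 1.387 R 63.1 F [-0.6 -5.7  7.2] op 0.178
```

Run:
```python
from bench import bot,imaging
from h import *
pv=np.array([523.,178.]); z=76
for d in np.arange(1.36,1.10,-.03):
    y=d+np.pi
    hit=bot.movel([*(pv+65*np.array([np.cos(d),np.sin(d)])),z],[np.pi,0,np.arctan2(np.sin(y),np.cos(y))],max_speed=30,threshold=15)
    st=bot.get_state();t=st["tcp_pos"];F=st["contact_force"];a=np.arctan2(*(t[:2]-pv)[::-1])
    print(hit,round(st["t"],2),t.round(1),a.round(3),F.round(1),"tang",(F[:2]@[np.sin(a),-np.cos(a)]).round(1))
    if hit or F[:2]@[np.sin(a),-np.cos(a)]<-14: break
```

```text
False 8.06 [536.2 239.7  76.5] 1.359 [-2.7 -6.3  8.3] tang -1.4
False 8.31 [537.9 239.3  76.5] 1.332 [-3.3 -5.3  9.5] tang -2.0
False 8.56 [539.7 238.8  76.5] 1.303 [-3.  -6.2  9.5] tang -1.2
False 8.81 [540.  238.7  76.4] 1.299 [-6.5 -5.2 11.4] tang -4.8
False 9.06 [539.9 238.4  76.3] 1.298 [-11.1  -2.8  16.2] tang -9.9
False 9.31 [539.8 238.2  76.2] 1.299 [-14.8  -2.5  18.9] tang -13.6
False 9.56 [539.7 238.   76.1] 1.299 [-21.1  -1.3  22.1] tang -20.0
```

The lever reached its hard stop: tangential force rose to 20 N with the angle fixed at about 1.30. Next I'll release, lift and check.

Run:
```python
from bench import bot,imaging
from h import *
bot.grip(0.55)
t=bot.get_state()["tcp_pos"];print(t,bot.get_state()["contact_force"])
bot.movel([t[0],t[1],190],max_speed=120)
bot.dwell(.3)
c=imaging.camera_model("wrist");im=imaging.capture("wrist");np.save("w3.npy",c,allow_pickle=True)
a=imaging.capture("scene");b=imaging.capture("side")
cv2.imwrite("pics/w3.png",im);cv2.imwrite("pics/b3.png",np.hstack([cv2.resize(a[125:235,255:385],None,fx=3,fy=3),cv2.resize(b[135:245,205:320],None,fx=3,fy=3)]))
print(bot.get_state()["t"],bot.get_state()["contact_force"])
```

```text
[547.99701068 237.95991668  75.7147891 ] [-0.24870622  0.66948618 -0.20092644]
11.5167 [-0.61247035  0.42884419 -0.40723081]
```

View pics/w3.png

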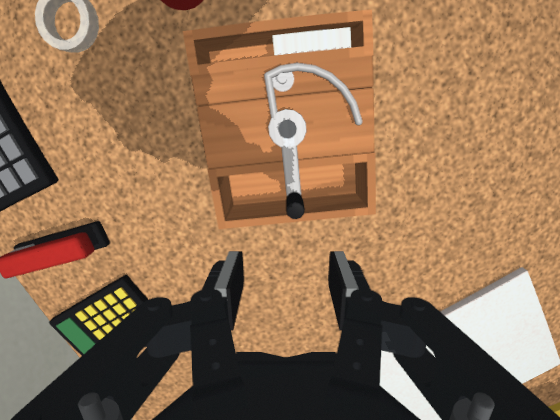

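View pics/b3.png

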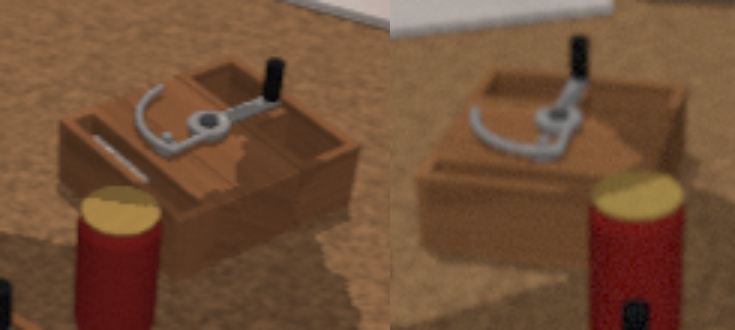

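The gap is closed and the lever (288,128)→(294,206) looks square to the seam. I'll run one quick angle check and hand in.

Run:
```python
from bench import bot
from h import *
c=np.load("w3.npy",allow_pickle=True).item()
k,p=plane(c,(294,203),104),plane(c,(288,128),72)
kb=plane(c,(294,213),72)
an=lambda A,B:np.arctan2(*(B-A)[1::-1])
P=lambda u:plane(c,u,60)
print("lever",an(p,k),an(p,kb))
for a,b in [((375,213),(220,228)),((363,12),(187,35))]: print("seam->normal",an(P(b),P(a))-np.pi/2, np.linalg.norm(P(a)-P(b)))
s1,s2=P((203,106)),P((372,90)); print("seam",an(s1,s2)-np.pi/2)
print("depth",np.linalg.norm(P((187,35))-P((220,228))),np.linalg.norm(P((363,12))-P((375,213))))
bot.sign_off()
```

```text
lever 1.2623688601316023 1.2542800842829271
seam->normal 1.2825993350532623 157.42411631111642
seam->normal 1.295496967355486 149.16727058374025
seam 1.269665514157805
depth 177.38009029562136 179.4272530943174
the job is handed in; nothing more can be done
```

I swung the open (160 mm) organiser's lever clockwise by its knob to its hard stop, let go, lifted clear and handed the job in at about 11.5 s. No verdict came back.

- **Identification:** Two-camera triangulation put the knob at about z 85 (87 expected) and 65 mm from its pivot. From the wrist view, the tray measured about 158 to 160 mm long. The start angle was about 0.13 rad.
- **Hard stop:** The lever stopped moving at a direction of about 1.30 rad, while the tangential force rose to 20 N. The highest force read on the tool was about 31 N, including 22 N vertical.
- **After release:** The pictures show the gap closed. The lever direction read about 1.25 to 1.26 rad against a seam normal of 1.27 to 1.30, so it is square to within measuring error. The force on the tool was near zero with the gripper clear.
- **Disagreements:** The top of the knob alone gave a pivot radius of 58 mm, against the 65 mm from the fixed cameras, so I used 65. One edge length came out at 149 mm instead of 160, from rough corner picks.
- **Not checked:** I did not measure the box travel directly. I never approached the other organiser, but did not look at it closely again at the end.

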